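# Clear the pot off the hotplate and slide the crucible tray on

### The job

Lift the lidded steel pot off the hotplate and set it down gently and upright, wholly on the round cork mat beside it. Then slide, without lifting it, the tray with the two crucibles off the blue shelf and down the small step onto the hotplate until no part of it overhangs the plate, both crucibles still standing in it. Leave the bottle, the test-tube rack and the beaker where they are.

Things in the scene. Friction and masses are not known exactly. Their poses are not given: they have to be found in the camera images.
- plate_top (a point): Centre of the hotplate's top surface, 80 mm above the bench. The hotplate is fixed: a white square plate 180 x 180 mm, edges along its x and y axes, on a grey housing; a control panel reaches to 123 mm (knobs to 135 mm) from the centre on its -x side, 51 mm high. The shelf stands on its +y side and the cork mat on its -y side, or the other way round (it varies); both with the same yaw as the hotplate.
- shelf_top (a point): Centre of the top of the fixed blue steel loading shelf, 84 mm above the bench (4 mm higher than the plate). Top 190 mm along its x, 160 mm along its y; its edge lies beside an edge of the hotplate with a gap of 8 to 16 mm between them. Nothing stands within 60 mm of its outer edge.
- mat_top (a point): Centre of the top of the fixed round cork mat, 164 mm diameter, 10 mm thick (top 10 mm above the bench).
- pot_handle (a point): Centre of the pot's handle grip: a level black bar of 16 mm diameter, 66 mm long along this frame's x axis, 150 mm above the pot's underside, over the pot's middle. It is the middle of a stiff bow that does not swing. The lid's top is 54 mm below the bar's axis, so fingers have free room around and below the bar.
- pot_center (a point): Point on the axis of the lidded steel pot, 45 mm above its underside; z up its axis. Body 110 mm diameter (lid rim 116 mm, 91 mm high), 0.4 to 0.75 kg. At the start it stands on the hotplate, the handle at any of many yaws.
- tray_center (a point): Centre of a loose square open aluminium tray, 120 x 120 mm, 22 mm high, walls 4 mm thick (inner floor 4 mm up), half-way up (11 mm above its underside); axes along its sides. 0.2 to 0.4 kg. At the start it lies on the blue shelf.
- tray_corner_a (a point): An outer bottom corner of the tray, at +60, +60, -11 mm from tray_center in its axes.
- tray_corner_b (a point): An outer bottom corner of the tray, at +60, -60, -11 mm from tray_center in its axes.
- tray_corner_c (a point): An outer bottom corner of the tray, at -60, -60, -11 mm from tray_center in its axes.
- tray_corner_d (a point): An outer bottom corner of the tray, at -60, +60, -11 mm from tray_center in its axes.
- crucible_a_center (a point): Centre of a loose white porcelain crucible standing on the tray's floor: 32 mm high, 40 mm wide at the rim, 28 mm at the foot, 35 g.
- crucible_b_center (a point): Centre of a loose white porcelain crucible standing on the tray's floor: 32 mm high, 40 mm wide at the rim, 28 mm at the foot, 35 g.
- bottle_center (a point): Centre of an amber bottle with a black cap (bystander), 68 mm diameter, 140 mm high.
- rack_center (a point): Centre line of a brass test-tube rack with tubes (bystander), 60 x 170 mm (along its y), 106 mm high; this point is 50 mm above its underside.
- beaker_center (a point): Centre of a small open glass beaker (bystander), 64 mm diameter, 75 mm high, standing beyond the shelf or mat on the robot's left.
Things that resemble listed ones, but are neither listed nor needed, are in the scene too. There is more than one size of the part that bears pot_handle; the job needs the larger. There is more than one size of the part that bears tray_center; the job needs the larger.

How it is judged:
On the way, in this order (a step that is already met when the one before it is completed fails the run):
1. the pot is lifted clear of the hotplate (15 mm or more) (z of pot_center in the frame of plate_top above 0.06 m), for 0.1 s.
2. the pot stands on the cork mat, upright, let go (horizontal distance between pot_center and mat_top below 0.028 m and z of pot_center in the frame of mat_top between 0.04 and 0.05 m and angle between pot_center's own z axis and vertical below 0.06 rad and linear speed of pot below 0.02 m/s and contact force between the fingers and pot below 0.2 N), for 0.2 s.
3. the tray lies flat and wholly on the hotplate (x of tray_corner_a in the frame of plate_top between -0.092 and 0.092 m and y of tray_corner_a in the frame of plate_top between -0.092 and 0.092 m and z of each of tray_corner_a, tray_corner_b, tray_corner_c, tray_corner_d in the frame of plate_top below 0.0025 m and x of tray_corner_b in the frame of plate_top between -0.092 and 0.092 m and y of tray_corner_b in the frame of plate_top between -0.092 and 0.092 m and x of tray_corner_c in the frame of plate_top between -0.092 and 0.092 m and y of tray_corner_c in the frame of plate_top between -0.092 and 0.092 m and x of tray_corner_d in the frame of plate_top between -0.092 and 0.092 m and y of tray_corner_d in the frame of plate_top between -0.092 and 0.092 m and linear speed of tray below 0.02 m/s), for 0.2 s.
At the end, for the whole second after the job is handed in: The pot stands upright and at rest, wholly on the cork mat (axis within 28 mm of its centre); the tray lies flat and at rest on the hotplate with all four corners over the plate (2 mm allowed); both crucibles stand upright in the tray (all of step 3 and horizontal distance between pot_center and mat_top below 0.028 m and z of pot_center in the frame of mat_top between 0.04 and 0.05 m and angle between pot_center's own z axis and vertical below 0.06 rad and linear speed of pot below 0.02 m/s and angle between each of crucible_a_center, crucible_b_center's own z axis and vertical below 0.25 rad and x of crucible_a_center in the frame of tray_center between -0.06 and 0.06 m and y of crucible_a_center in the frame of tray_center between -0.06 and 0.06 m and z of each of crucible_a_center, crucible_b_center in the frame of tray_center below 0.02 m and x of crucible_b_center in the frame of tray_center between -0.06 and 0.06 m and y of crucible_b_center in the frame of tray_center between -0.06 and 0.06 m); the robot touches nothing.
It fails at once if the pot is dropped or banged down on the mat (it comes within 12 mm of the mat at over 0.4 m/s, as when let go from more than about 8 mm, or the contact force passes 60 N) (contact force between pot and mat above 60 N or (linear speed of pot above 0.4 m/s and horizontal distance between pot_center and mat_top below 0.1 m and z of pot_center in the frame of mat_top below 0.057 m)).
It fails at once if the pot is tipped more than 0.5 rad (angle between pot_center's own z axis and vertical above 0.5 rad).
It fails at once if the tray is lifted (its centre more than 12 mm above its height on the shelf), falls off or is tipped more than 0.2 rad (height (world z) of tray_center above 0.107 m or (angle between tray_center's own z axis and vertical above 0.2 rad or height (world z) of tray_center below 0.075 m)).
It fails at once if a crucible topples (more than 0.6 rad) (angle between any of crucible_a_center, crucible_b_center's own z axis and vertical above 0.6 rad).
It fails at once if the bottle, rack or beaker is moved more than 30 mm or tipped over (distance of any of bottle_center, rack_center, beaker_center from where it was at the start of the episode above 0.03 m or angle between any of bottle_center, rack_center, beaker_center's own z axis and vertical above 0.4 rad).
It also fails if it takes over 51 s, if anything falls off the work surface, if the arm or the gripper's body presses on something with over 40 N, if the wrist force passes 120 N, or if a joint passes its speed limit or range.

### The arm

A 6-joint arm with a two-finger parallel gripper is mounted at the origin on the work surface. World frame = base frame: x ahead of the robot, y to its left, z up, the work surface at z = 0. Lengths are in m, angles in rad, forces in N, time in s.
With the tool pointing down it reaches from about 0.35 to 0.975 m from the base axis. Payload 4.9 kg.
Tool frame: the origin (TCP) lies midway between the tips of the shut fingers; the grasp point (between the pads) lies 19 mm behind it; z points along the fingers, y is the line along which they close (so a half turn about z gives the same grasp; the last joint's range is limited). The gripper opens to 85 mm and grips with 20 to 120 N. Pads are 22 mm wide; open, the fingers measure 114 mm over their backs; the gripper's body (76 mm by 85 mm) begins 54 mm behind the grasp point. The pads swing forward as they close: fully open they stand 13 mm farther back than shut.
Start: joints at [-1.449, 0.053, 1.613, -0, 1.476, -0.119], TCP at [0.149, -0.607, 0.231] pointing down, gripper open.
Joint ranges: [-3.01, 3.01], [-1.01, 2.22], [0.06, 2.58], [-1.02, 4.17], [0.09, 2.62], [-3.14, 3.14]. Speed limits (rad/s): [2.57, 2.57, 3.14, 3.14, 3.14, 3.14].

### API

Orientations are given as a unit quaternion [w, x, y, z].
In Python, from plant import * gives the robot as it stands.
- The arm moves only by the tool jog_arm, never from a script. Its argument "targets" is a list of rows, each a list of 3 entries, a list of its own where there are three numbers: the shift along the tool's x, y, z in units of 25 mm (1.0 is 25 mm), then the turn, a rotation vector about the tool's x, y, z in units of 8 degrees (1.0 is 8 degrees), then the opening in per cent of the stroke, from 0 (shut) to 100 (fully open). A call has 1 to 8 rows; each row is the pose to reach, as a shift and turn from the pose commanded when the call began, along the tool's axes at that moment; what a row does not reach only later rows make up. A row lasts 1/8 s, in which the tool goes at most 62.5 mm and 10.7 degrees, less where a joint would pass 70% of its speed; a pose out of reach is approached as far as the arm can. A call with a gripper value outside its range is refused whole. The fingers move at their own pace and stop on an object; the grip force is fixed at half the most. Time passes only in rows, so rows that repeat a pose let the fingers close. It gives the time, the measured TCP pose, the force, the opening and the grip force at its end, in the units of the state.
- state(): the state, without advancing time (a new reading comes with each control period).
- grab_frame(name): name is "scene" or "top" or "wrist"; returns (picture, depth): 420x560x3 uint8, red, green, blue; 420x560 float32, m along the optical axis (not along the pixel's ray), 0 where there is no reading.
- camera_params(name): a dict with "fovy" (degrees; the focal length in pixels is half the picture's height over the tangent of half this angle, whatever the lens; pixels are square), "cx", "cy" (the principal point, pixels), "dist" ([k1, k2, p1, p2, k3] as OpenCV has them; the pictures are not rectified), "rvec" (rotation vector, rad) and "tvec" (3), from world to camera coordinates, as OpenCV has them; the wrist camera has in their place "hand_eye" (4x4, takes a point from camera to tool coordinates, whose origin is the TCP and whose axes are the flange's). Camera axes: x right, y down, z forward; pixel columns grow to the right and rows downward; lengths in m; the calibration is good to about 2 mm. A picture is of the moment at which its call begins: read the wrist's pose just before it. camera_params takes no time and is no camera call.
- job_done(): hands the job in; it is judged then, once.
The state is a dict: "time": time; "joint_pos": joint angles; "joint_vel": joint speeds; "joint_efforts": joint torques, N m; "tool_pos": TCP position; "tool_rot": TCP orientation; "contact_force": force on the tool from outside, world axes, zero at the start; "ft_torque": the same for the moment, N m; "gripper_width": opening from 0.0 (shut) to 1.0 (fully open); "grasp_force": force on a finger pad.
Only numpy, scipy, OpenCV 4.12 (cv2) and the standard library are available. Lean on these libraries where they do the work, as an engineer would, in place of code of your own. Each camera call takes 0.05 s, during which the arm holds its last target. There are 200 camera calls.

## Working session

There is one attempt and no reset: what is moved stays moved. The work goes in short steps, Python scripts to look and compute and a tool call to move; the robot and the scene stay as the last step left them, time stands still between calls to the robot, and variables do not carry over. Pictures are saved under pics/ and viewed, at most 10 in all, crops included, and the job is handed in when it is done.

Besides the shell and the picture viewer there is one more tool, called after "Call:" by a JSON object that holds its "fn" and its "kwargs". jog_arm: Moves the arm, as the interface text tells. Its arguments: {"type":"object","properties":{"targets":{"type":"array"}},"required":["targets"]}

```bash
mkdir -p pics; ls; cat > h.py <<'E'
from plant import *
import numpy as np, cv2
def cam(name):
    p=camera_params(name); f=210/np.tan(np.radians(p['fovy'])/2)
    K=np.array([[f,0,p['cx']],[0,f,p['cy']],[0,0,1.]]); d=np.array(p['dist'],float)
    if 'hand_eye' in p:
        s=state(); w,x,y,z=s['tool_rot']
        from scipy.spatial.transform import Rotation as R
        T=np.eye(4); T[:3,:3]=R.from_quat([x,y,z,w]).as_matrix(); T[:3,3]=s['tool_pos']
        C=T@np.array(p['hand_eye'])
    else:
        Rm=cv2.Rodrigues(np.array(p['rvec'],float))[0]; C=np.eye(4); C[:3,:3]=Rm.T; C[:3,3]=-Rm.T@np.array(p['tvec'],float).ravel()
    return K,d,C
def cloud(depth,c):
    K,d,C=c; v,u=np.mgrid[:420,:560]
    n=cv2.undistortPoints(np.stack([u,v],-1).reshape(-1,1,2).astype(np.float64),K,d).reshape(420,560,2)
    P=np.dstack([n,np.ones((420,560))])*depth[...,None]
    P=P@C[:3,:3].T+C[:3,3]; P[depth<=0]=np.nan
    return P
def ray(uv,c,z):
    K,d,C=c; n=cv2.undistortPoints(np.array(uv,float).reshape(-1,1,2),K,d).reshape(-1,2)
    r=np.c_[n,np.ones(len(n))]@C[:3,:3].T
    return C[:3,3]+r*((z-C[2,3])/r[:,2])[:,None]
def snap(name,fn):
    c=cam(name); im,dp=grab_frame(name); cv2.imwrite(fn+'.png',im[...,::-1]); P=cloud(dp,c); np.savez(fn+'.npz',im=im,dp=dp,P=P,K=c[0],d=c[1],C=c[2]); return im,dp,P,c
E
python3 - <<'E'
from h import *
for n in ('scene','top'):
    im,dp,P,c=snap(n,'pics/'+n+'0'); print(n,c[2].round(3).tolist(),c[0][0,0])
print(state())
a=cv2.imread('pics/scene0.png');b=cv2.imread('pics/top0.png')
E
```

```text
pics
scene [[0.787, 0.376, -0.489, 1.068], [0.616, -0.508, 0.602, -0.602], [-0.022, -0.775, -0.631, 0.82], [0.0, 0.0, 0.0, 1.0]] 445.18470842505775
top [[-0.009, -0.996, 0.088, 0.447], [-0.999, 0.006, -0.033, 0.088], [0.033, -0.088, -0.996, 1.199], [0.0, 0.0, 0.0, 1.0]] 399.5964547299529
{'time': 0.1, 'joint_pos': array([-1.44900398e+00,  5.33008064e-02,  1.61416046e+00,  5.85664321e-06,
        1.47598170e+00, -1.19010088e-01]), 'joint_vel': array([-0.00103779, -0.00219647, -0.00227454,  0.00035317, -0.00047071,
       -0.00032113]), 'joint_efforts': array([-7.16462328e-04, -3.94902527e+01, -3.71363783e+01, -2.23521756e-04,
        3.87982363e-03, -9.82057912e-06]), 'tool_pos': array([ 0.14897862, -0.60640819,  0.23017752]), 'tool_rot': array([-9.25161892e-04,  9.92760134e-01,  1.20110202e-01,  1.62789237e-06]), 'contact_force': array([-0.75916107, -0.95474618,  0.03649055]), 'ft_torque': array([-0.02282939,  0.0422528 , -0.04339231]), 'grasp_force': 0.0, 'gripper_width': 1.0005005930381716}
```

View pics/scene0.png

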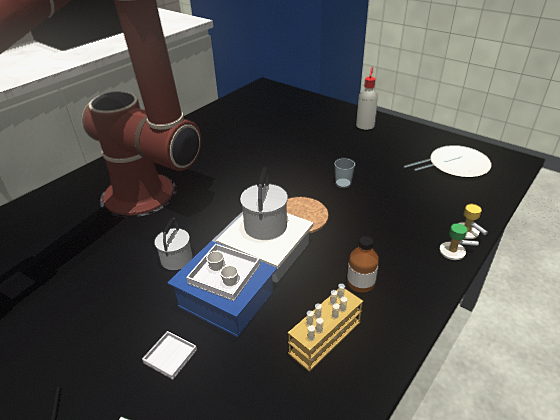

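View pics/top0.png

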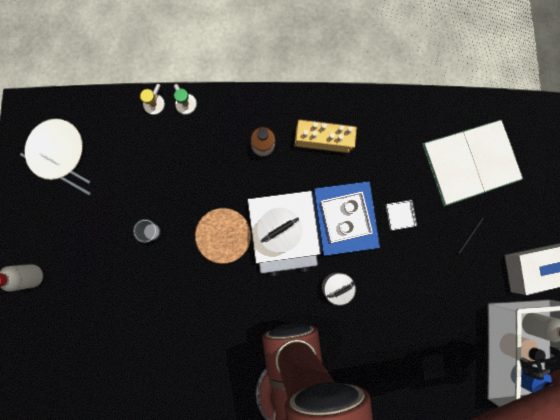

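The top view shows the pot on the plate at (280,232), the mat at (222,236) on the +y side, and the shelf with the large tray at (346,218) on the -y side. The small pot at (339,289) and small tray at (400,215) are decoys. The bottle is at (263,140), the rack at (326,136) and the beaker at (147,231).

```bash
cat > m1.py <<'E'
from h import *
D=np.load('pics/top0.npz'); im=D['im'];P=D['P'];c=(D['K'],D['d'],D['C'])
hsv=cv2.cvtColor(im,cv2.COLOR_RGB2HSV).astype(int);H,S,V=[hsv[...,i] for i in range(3)]
v,u=np.mgrid[:420,:560]
def box(a,b,x,y): return (u>=a)&(u<=b)&(v>=x)&(v<=y)
def rect(m,z,nm):
    m=m.astype(np.uint8); m=cv2.morphologyEx(m,cv2.MORPH_OPEN,np.ones((3,3)))
    n,l,s,_=cv2.connectedComponentsWithStats(m); k=1+s[1:,4].argmax()
    p=np.argwhere(l==k)[:,::-1]; X=ray(p,c,z)[:,:2]
    r=cv2.minAreaRect((X*1000).astype(np.float32)); print(nm,np.round(r[0],1),np.round(r[1],1),round(r[2],2),'mean depth z',np.nanmedian(P[l==k][:,2]).round(4))
    return r
rect((H<18)&(S>80)&(V>60)&box(185,252,200,275),.010,'mat')
rect((S<40)&(V>150)&box(240,322,185,268)&(abs(P[...,2]-.08)<.02),.080,'plate')
rect((H>100)&(H<130)&(S>120)&(V>60)&box(305,390,175,265)&(P[...,2]>.06),.084,'shelf')
rect((S<60)&(V>90)&box(315,378,185,250)&(P[...,2]>.07),.106,'tray')
m=(P[...,2]>.215)&box(240,325,190,270); print('handle px',m.sum(),np.nanmean(P[m],0).round(4),np.nanmax(P[m][:,2]))
m=(P[...,2]>.19)&box(255,305,205,255)
rect(m&(V<70),.238,'handle')
for nm,b in dict(bottle=(240,285,120,165),rack=(290,362,112,160),beaker=(130,162,215,246),crA=(340,360,198,216),crB=(335,356,218,238),smallpot=(318,362,265,310)).items():
    mm=box(*b)&(P[...,2]>.03); q=P[mm]; print(nm,np.nanmin(q,0).round(3),np.nanmax(q,0).round(3))
D=np.load('pics/scene0.npz');P=D['P']
q=P[175:240,230:300].reshape(-1,3);q=q[q[:,2]>.215];print('scene handle',len(q),q.mean(0).round(4),q.min(0).round(3),q.max(0).round(3))
E
python3 m1.py
```

```text
mat [470.6 210.4] [163.5 163. ] 89.63 mean depth z 0.0099
plate [493.3  32.9] [179.5 178.9] 7.2 mean depth z 0.0802
shelf [ 515.5 -146.2] [191.1 162.3] 7.25 mean depth z 0.0845
tray [ 516.7 -140.2] [120.2 123.3] 12.35 mean depth z 0.0895
handle px 226 [0.4811 0.0488 0.2345] 0.24221882063830058
handle [480.5  48. ] [12.7 64.1] 31.46 mean depth z 0.2376
bottle [0.709 0.059 0.032] [0.777 0.124 0.144]
rack [ 0.724 -0.184  0.031] [ 0.8   -0.007  0.111]
beaker [0.452 0.393 0.031] [0.514 0.455 0.079]
crA [ 0.52  -0.186  0.082] [ 0.572 -0.126  0.126]
crB [ 0.458 -0.173  0.082] [ 0.515 -0.111  0.124]
smallpot [ 0.272 -0.17   0.03 ] [ 0.357 -0.083  0.122]
scene handle 114 [0.4983 0.0233 0.2305] [0.479 0.003 0.215] [0.512 0.058 0.239]
```

```bash
cat >> h.py <<'E'
from scipy.spatial.transform import Rotation as R
def go(pos,yang=None):
    "units for jog: to pos with tool down, tool y axis at yang deg"
    s=state(); w,x,y,z=s['tool_rot']; A=R.from_quat([x,y,z,w])
    sh=A.inv().apply(np.array(pos)-s['tool_pos'])/.025
    a=np.degrees(np.arctan2(*A.as_matrix()[:2,1][::-1])); 
    if yang is None: yang=a
    t=np.radians(yang); Y=np.array([np.cos(t),np.sin(t),0]);Z=np.array([0,0,-1.]);B=np.c_[np.cross(Y,Z),Y,Z]
    rv=(A.inv()*R.from_matrix(B)).as_rotvec(degrees=True)/8
    print('shift',sh.round(2),'turn',rv.round(2),'yang',round(a,1),'t',round(s['time'],2),'pos',s['tool_pos'].round(4),'F',s['contact_force'].round(1))
E
python3 -c "
from h import *
go([.4805,.048,.33],31.5)"
```

```text
shift [ 19.12 -22.27  -3.95] turn [-1.000e-02 -1.000e-02 -1.346e+01] yang -76.2 t 0.1 pos [ 0.149  -0.6064  0.2302] F [-0.8 -1.   0. ]
```

Call:
{"fn": "jog_arm", "kwargs": {"targets": [[[0,0,-2],[0,0,0],100],[[1.5,-1.5,-4],[0,0,-1],100],[[3,-3.4,-4],[0,0,-2.2],100],[[4.5,-5.2,-4],[0,0,-3.4],100],[[6,-7,-4],[0,0,-4.6],100],[[7.5,-8.8,-4],[0,0,-5.8],100],[[9,-10.5,-4],[0,0,-7],100],[[10.5,-12.2,-4],[0,0,-8.2],100]]}}

```text
time: 1.1
tool_pos: [0.3316, -0.2463, 0.3309]
tool_rot: [-0.0, 0.768, 0.641, 0.0]
contact_force: [1.6, 0.2, -0.2]
gripper_width: 1.004
grasp_force: 0.0
```

```bash
python3 -c "
from h import *
go([.4805,.048,.33],31.5)"
```

```text
shift [12.65  3.75  0.04] turn [ 0.   -0.   -5.23] yang -10.3 t 1.1 pos [ 0.3316 -0.2463  0.3309] F [ 1.6  0.2 -0.2]
```

Call:
{"fn": "jog_arm", "kwargs": {"targets": [[[1.8,0.5,0],[0,0,-1],100],[[3.8,1.1,0],[0,0,-2],100],[[5.8,1.7,0],[0,0,-3],100],[[7.8,2.3,0],[0,0,-4],100],[[9.8,2.9,0],[0,0,-5],100],[[11.6,3.4,0],[0,0,-5.23],100],[[12.65,3.75,0],[0,0,-5.23],100],[[12.65,3.75,0],[0,0,-5.23],100]]}}

```text
time: 2.1
tool_pos: [0.4816, 0.0467, 0.3305]
tool_rot: [-0.001, 0.489, 0.872, -0.0]
contact_force: [1.0, -0.8, 0.3]
gripper_width: 0.998
grasp_force: 0.0
```

```bash
python3 - <<'E'
from h import *
im,dp,P,c=snap('wrist','pics/w1')
V=im.max(2); m=(abs(P[...,2]-.234)<.02)
q=P[m]; r=cv2.minAreaRect((q[:,:2]*1000).astype(np.float32)); print(m.sum(),r,np.median(q,0))
go([.4805,.048,.211],31.5)
E
```

```text
2079 ((483.040771484375, 47.49528121948242), (15.465310096740723, 98.60958099365234), 31.0789737701416) [0.47937023 0.05335706 0.23511607]
shift [0.09 0.03 4.79] turn [-0.01 -0.   -0.02] yang 31.3 t 2.15 pos [0.4813 0.0458 0.3307] F [-0.1  0.6  0.5]
```

View pics/w1.png

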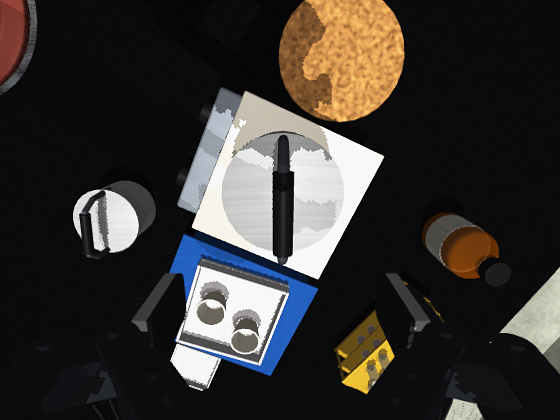

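The wrist view shows the bar at (283,215), vertical in the picture and between the fingers. Its depth agrees with the top view, so I descend.

Call:
{"fn": "jog_arm", "kwargs": {"targets": [[[0,0,1.5],[0,0,0],100],[[0,0,3],[0,0,0],100],[[0,0,4.2],[0,0,0],100],[[0,0,4.8],[0,0,0],100],[[0,0,4.8],[0,0,0],100],[[0,0,4.8],[0,0,0],0],[[0,0,4.8],[0,0,0],0],[[0,0,4.8],[0,0,0],0]]}}

```text
time: 3.15
tool_pos: [0.4821, 0.0454, 0.2123]
tool_rot: [0.001, 0.491, 0.871, 0.0]
contact_force: [0.1, -0.9, -0.1]
gripper_width: 0.378
grasp_force: 0.0
```

Call:
{"fn": "jog_arm", "kwargs": {"targets": [[[0,0,0],[0,0,0],0],[[0,0,0],[0,0,0],0],[[0,0,-0.3],[0,0,0],0],[[0,0,-0.7],[0,0,0],0],[[0,0,-1.2],[0,0,0],0],[[0,0,-1.2],[0,0,0],0]]}}

```text
time: 3.9
tool_pos: [0.4824, 0.0453, 0.2431]
tool_rot: [0.001, 0.491, 0.871, 0.001]
contact_force: [0.0, -0.0, -5.2]
gripper_width: 0.16
grasp_force: 58.6
```

```bash
python3 -c "
from h import *
s=state();print(s['grasp_force'],s['gripper_width'],s['ft_torque'])
go([.4706,.2104,.241])"
```

```text
58.60639214515686 0.1602828512119956 [-0.0105347  -0.04208355  0.01620945]
shift [5.89 3.02 0.08] turn [ 0.02  0.01 -0.  ] yang 31.2 t 3.9 pos [0.4824 0.0453 0.2431] F [ 0.  -0.  -5.2]
```

Call:
{"fn": "jog_arm", "kwargs": {"targets": [[[0.4,0.2,0],[0,0,0],0],[[1.2,0.65,0],[0,0,0],0],[[2.2,1.15,0],[0,0,0],0],[[3.2,1.65,0],[0,0,0],0],[[4.2,2.2,0],[0,0,0],0],[[5.1,2.65,0],[0,0,0],0],[[5.6,2.9,0],[0,0,0],0],[[5.78,3.02,0],[0,0,0],0]]}}

```text
time: 4.9
tool_pos: [0.4708, 0.2088, 0.2409]
tool_rot: [-0.0, 0.49, 0.872, -0.0]
contact_force: [0.4, -0.5, -5.5]
gripper_width: 0.171
grasp_force: 58.6
```

Call:
{"fn": "jog_arm", "kwargs": {"targets": [[[0,0,0.4],[0,0,0],0],[[0,0,1.1],[0,0,0],0],[[0,0,1.8],[0,0,0],0],[[0,0,2.5],[0,0,0],0],[[0,0,3.1],[0,0,0],0],[[0,0,3.5],[0,0,0],0],[[0,0,3.7],[0,0,0],0],[[0,0,3.7],[0,0,0],0]]}}

```text
time: 5.9
tool_pos: [0.4712, 0.2082, 0.1488]
tool_rot: [-0.0, 0.491, 0.871, -0.0]
contact_force: [0.2, 0.0, -5.2]
gripper_width: 0.16
grasp_force: 58.6
```

```bash
python3 - <<'E'
from h import *
im,dp,P,c=snap('scene','pics/s2')
im,dp,P,c=snap('top','pics/t2')
v,u=np.mgrid[:420,:560]; hsv=cv2.cvtColor(im,cv2.COLOR_RGB2HSV).astype(int)
m=(hsv[...,0]<18)&(hsv[...,1]>80)&(hsv[...,2]>60)&(u>185)&(u<255)&(v>195)&(v<280); print(m.sum())
D=np.load('pics/s2.npz');Q=D['P'].reshape(-1,3)
# pot wall band
b=Q[(Q[:,2]>.03)&(Q[:,2]<.085)&(abs(Q[:,0]-.47)<.08)&(abs(Q[:,1]-.21)<.08)]
A=np.c_[2*b[:,:2],np.ones(len(b))];s=np.linalg.lstsq(A,(b[:,:2]**2).sum(1),rcond=None)[0];print(len(b),s[:2],np.sqrt(s[2]+s[:2]@s[:2]))
go([.4706,.2104,.14])
E
```

```text
2741
526 [0.47277282 0.20728768] 0.053809555360397957
shift [0.09 0.01 0.38] turn [ 0.01  0.   -0.  ] yang 31.2 t 6.0 pos [0.4717 0.2083 0.1496] F [-0.7  0.1 -3.8]
```

View pics/s2.png

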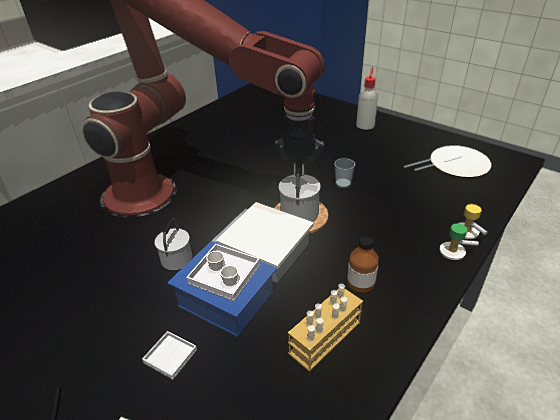

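The picture shows the pot at (298,205) just above the mat at (305,213). A circle fit puts it within 4 mm of the mat's centre. I lower it gently.

Call:
{"fn": "jog_arm", "kwargs": {"targets": [[[0,0,0.1],[0,0,0],0],[[0,0,0.18],[0,0,0],0],[[0,0,0.24],[0,0,0],0],[[0,0,0.26],[0,0,0],0]]}}

```text
time: 6.5
tool_pos: [0.4711, 0.2081, 0.1421]
tool_rot: [-0.0, 0.491, 0.871, -0.0]
contact_force: [-0.0, 0.1, -4.4]
gripper_width: 0.164
grasp_force: 58.7
```

Call:
{"fn": "jog_arm", "kwargs": {"targets": [[[0,0,0.03],[0,0,0],0],[[0,0,0.05],[0,0,0],0],[[0,0,0.05],[0,0,0],0]]}}

```text
time: 6.88
tool_pos: [0.4718, 0.2084, 0.1418]
tool_rot: [0.001, 0.491, 0.871, 0.001]
contact_force: [0.8, 1.3, -0.3]
gripper_width: 0.166
grasp_force: 59.0
```

Call:
{"fn": "jog_arm", "kwargs": {"targets": [[[0,0,0.01],[0,0,0],40],[[0,0,0.01],[0,0,0],100],[[0,0,0.01],[0,0,0],100],[[0,0,0.01],[0,0,0],100],[[0,0,0.01],[0,0,0],100],[[0,0,-1],[0,0,0],100],[[0,0,-3],[0,0,0],100],[[0,0,-5],[0,0,0],100]]}}

```text
time: 7.88
tool_pos: [0.4708, 0.208, 0.267]
tool_rot: [-0.0, 0.491, 0.871, -0.0]
contact_force: [0.1, -0.4, -0.2]
gripper_width: 1.002
grasp_force: 0.0
```

```bash
python3 - <<'E'
from h import *
im,dp,P,c=snap('scene','pics/s3')
im,dp,P2,c=snap('top','pics/t3')
Q=P.reshape(-1,3)
b=Q[(Q[:,2]>.03)&(Q[:,2]<.085)&(abs(Q[:,0]-.47)<.08)&(abs(Q[:,1]-.21)<.08)]
A=np.c_[2*b[:,:2],np.ones(len(b))];s=np.linalg.lstsq(A,(b[:,:2]**2).sum(1),rcond=None)[0];print(len(b),s[:2],np.sqrt(s[2]+s[:2]@s[:2]))
# tray
yw=np.radians(7.15); ex=np.array([np.cos(yw),np.sin(yw)]);ey=np.array([-ex[1],ex[0]])
pc=np.array([.4933,.0329])
for nm,PP in (('top',P2),('scene',P)):
    q=PP.reshape(-1,3); l=np.c_[(q[:,:2]-pc)@ex,(q[:,:2]-pc)@ey,q[:,2]]
    k=(abs(l[:,0])<.085)&(l[:,1]<-.1)&(l[:,1]>-.26)&(l[:,2]>.099)&(l[:,2]<.111); t=l[k]
    r=cv2.minAreaRect((t[:,:2]*1000).astype(np.float32)); print(nm,'tray rim local',r, cv2.boxPoints(r).round(0).tolist(), np.median(t[:,2]))
    k=(abs(l[:,0])<.085)&(l[:,1]<-.1)&(l[:,1]>-.26)&(l[:,2]>.112); t=l[k];
    _,_,cc=cv2.kmeans(t[:,:2].astype(np.float32),2,None,(3,50,1e-5),5,cv2.KMEANS_PP_CENTERS); print('crucibles',cc, t[:,2].max())
E
```

```text
523 [0.47311075 0.20756695] 0.05387370121399593
top tray rim local ((2.1767425537109375, -176.09713745117188), (120.6039047241211, 122.56482696533203), 5.048713684082031) [[-63.0, -120.0], [-52.0, -242.0], [68.0, -232.0], [57.0, -110.0]] 0.10591004214349597
crucibles [[ 0.03101172 -0.19453782]
 [-0.02576307 -0.17161544]] 0.12556988074534337
scene tray rim local ((5.336383819580078, -178.2645263671875), (121.93895721435547, 123.28564453125), 5.743201732635498) [[-61.0, -123.0], [-49.0, -246.0], [72.0, -233.0], [60.0, -111.0]] 0.10363889834667328
crucibles [[-0.02201657 -0.1704713 ]
 [ 0.03232868 -0.19239248]] 0.12122010816477813
```

View pics/t3.png

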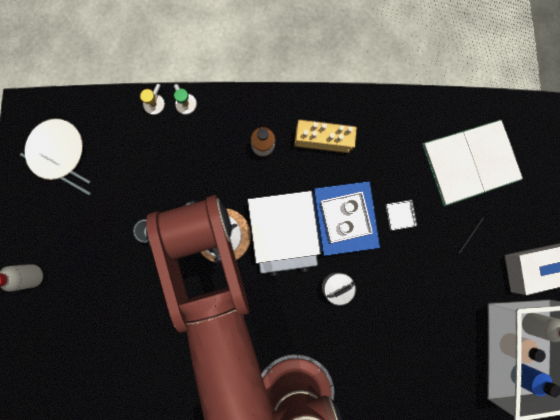

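The pot stands on the mat, with its axis about 4 mm from the centre. The tray at (346,218) sits about 177 mm along the plate's -y and is yawed about 5° relative to the plate. I'll push its outer wall with the two open fingers, with tool y along the plate's x and tool x as the push direction.

```bash
cat >> h.py <<'E'
yw=np.radians(7.15); ex=np.array([np.cos(yw),np.sin(yw)]);ey=np.array([-ex[1],ex[0]]); pc=np.array([.4933,.0329])
def loc(x,y,z): return [*(pc+x*ex+y*ey),z]
def here():
    p=state()['tool_pos']; print('local',((p[:2]-pc)@ex).round(4),((p[:2]-pc)@ey).round(4),p[2].round(4))
E
python3 -c "
from h import *
go(loc(.0025,-.266,.22),7.15)"
```

```text
shift [-16.17  -7.28   2.12] turn [0.09 0.01 3.01] yang 31.2 t 7.97 pos [0.4742 0.209  0.2738] F [ 1.4  0.3 -0.4]
```

Call:
{"fn": "jog_arm", "kwargs": {"targets": [[[-1.5,-0.7,0],[0,0,0.4],100],[[-3.7,-1.7,0],[0,0,0.8],100],[[-5.9,-2.7,0],[0,0,1.2],100],[[-8.1,-3.7,0],[0,0,1.6],100],[[-10.3,-4.7,0],[0,0,2],100],[[-12.5,-5.7,0],[0,0,2.4],100],[[-14.7,-6.6,0],[0,0,2.8],100],[[-16.17,-7.28,1],[0,0,3],100]]}}

```text
time: 8.98
tool_pos: [0.5262, -0.2351, 0.2426]
tool_rot: [0.002, 0.662, 0.749, 0.0]
contact_force: [0.7, 0.5, -0.5]
gripper_width: 1.001
grasp_force: 0.0
```

Call:
{"fn": "jog_arm", "kwargs": {"targets": [[[0,0,0.5],[0,0,0],100],[[0,0,1],[0,0,0],100],[[0,0,1],[0,0,0],100]]}}

```text
time: 9.35
tool_pos: [0.5247, -0.2303, 0.2146]
tool_rot: [-0.001, 0.66, 0.751, -0.0]
contact_force: [0.3, 0.9, 0.8]
gripper_width: 1.001
grasp_force: 0.0
```

```bash
python3 - <<'E'
from h import *
here(); im,dp,P,c=snap('scene','pics/s4')
q=P.reshape(-1,3); l=np.c_[(q[:,:2]-pc)@ex,(q[:,:2]-pc)@ey,q[:,2]]
k=(abs(l[:,0])<.08)&(l[:,1]<-.24)&(l[:,1]>-.30)&(l[:,2]>.13)&(l[:,2]<.3); t=l[k]; print(k.sum(), np.percentile(t,[1,50,99],axis=0).round(4))
go(loc(.0025,-.266,.082),7.15)
E
```

```text
local -0.0016 -0.265 0.2146
949 [[-0.0712 -0.2844  0.2289]
 [ 0.028  -0.2749  0.2801]
 [ 0.0738 -0.2549  0.2995]]
shift [-0.03  0.15  5.35] turn [-0.   -0.    0.02] yang 7.3 t 9.4 pos [ 0.5252 -0.2306  0.2158] F [-0.  -0.3 -0.3]
```

View pics/s4.png

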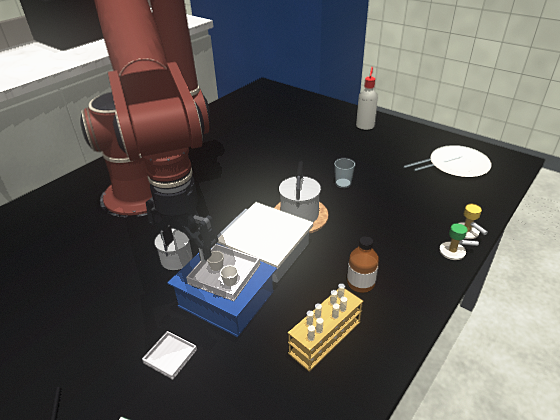

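The picture shows the pot upright on the mat at (298,200), and the open fingers above the shelf's outer side. The depth puts the fingertips about 14 mm above the TCP, as expected. I descend behind the tray.

Call:
{"fn": "jog_arm", "kwargs": {"targets": [[[-0.05,0.15,1.5],[0,0,0],100],[[-0.05,0.15,3],[0,0,0],100],[[-0.05,0.15,4.3],[0,0,0],100],[[-0.05,0.15,5],[0,0,0],100],[[-0.05,0.15,5.3],[0,0,0],100],[[-0.05,0.15,5.5],[0,0,0],100],[[-0.05,0.15,5.5],[0,0,0],100]]}}

```text
time: 10.28
tool_pos: [0.5297, -0.2329, 0.0795]
tool_rot: [0.001, 0.661, 0.75, 0.0]
contact_force: [0.3, 0.0, -1.0]
gripper_width: 1.001
grasp_force: 0.0
```

```bash
python3 - <<'E'
from h import *
here(); go(loc(.0025,-.079,.077),7.15)
E
```

```text
local 0.003 -0.2683 0.0795
shift [ 7.57 -0.01  0.09] turn [0.01 0.01 0.01] yang 7.2 t 10.28 pos [ 0.5297 -0.2329  0.0795] F [ 0.3  0.  -1. ]
```

Call:
{"fn": "jog_arm", "kwargs": {"targets": [[[0.15,0,0.05],[0,0,0],100],[[0.3,0,0.05],[0,0,0],100],[[0.45,0,0.05],[0,0,0],100],[[0.6,0,0.05],[0,0,0],100],[[0.75,0,0.05],[0,0,0],100],[[0.9,0,0.05],[0,0,0],100],[[1.05,0,0.05],[0,0,0],100],[[1.2,0,0.05],[0,0,0],100]]}}

```text
time: 11.28
tool_pos: [0.5253, -0.2028, 0.0773]
tool_rot: [0.0, 0.661, 0.75, -0.0]
contact_force: [-1.4, -2.0, 0.9]
gripper_width: 0.999
grasp_force: 1.0
```

Call:
{"fn": "jog_arm", "kwargs": {"targets": [[[0.17,0,0],[0,0,0],100],[[0.34,0,0],[0,0,0],100],[[0.51,0,0],[0,0,0],100],[[0.68,0,0],[0,0,0],100],[[0.85,0,0],[0,0,0],100],[[1.02,0,0],[0,0,0],100],[[1.19,0,0],[0,0,0],100],[[1.36,0,0],[0,0,0],100]]}}

```text
time: 12.28
tool_pos: [0.5211, -0.169, 0.0774]
tool_rot: [0.0, 0.661, 0.75, 0.0]
contact_force: [0.8, -2.6, 0.3]
gripper_width: 1.004
grasp_force: 1.2
```

```bash
cat > m2.py <<'E'
from h import *
import sys
here(); go(loc(.0025,-.079,.078),7.15)
for nm in ('top','scene'):
    im,dp,P,c=snap(nm,'pics/%s_%s'%(nm,sys.argv[1]))
    q=P.reshape(-1,3); l=np.c_[(q[:,:2]-pc)@ex,(q[:,:2]-pc)@ey,q[:,2]]
    y0=float(sys.argv[2])
    k=(abs(l[:,0])<.085)&(l[:,1]<y0+.075)&(l[:,1]>y0-.062)&(l[:,2]>.096)&(l[:,2]<.11); t=l[k]
    r=cv2.minAreaRect((t[:,:2]*1000).astype(np.float32)); print(nm,'rim',np.round(r[0],1),np.round(r[1],1),round(r[2],1), np.median(t[:,2]).round(4))
    k=(abs(l[:,0])<.085)&(l[:,1]<y0+.075)&(l[:,1]>y0-.055)&(l[:,2]>.112)&(l[:,2]<.135); t=l[k]; print(len(t))
    if len(t)>10: _,_,cc=cv2.kmeans(t[:,:2].astype(np.float32),2,None,(3,50,1e-5),5,cv2.KMEANS_PP_CENTERS); print('cru',cc.round(3).tolist())
E
python3 m2.py a -.13
```

```text
local 0.0024 -0.2037 0.0774
shift [ 4.99  0.01 -0.02] turn [0.   0.   0.01] yang 7.2 t 12.28 pos [ 0.5211 -0.169   0.0774] F [ 0.8 -2.6  0.3]
top rim [   8.2 -131.9] [120.2 120.2] 0.0 0.105
112
cru [[0.03400000184774399, -0.15199999511241913], [-0.01899999938905239, -0.12700000405311584]]
scene rim [  11.1 -132.4] [122.7 118.5] 0.0 0.1028
100
cru [[-0.009999999776482582, -0.11900000274181366], [0.04399999976158142, -0.14399999380111694]]
```

View pics/scene_a.png

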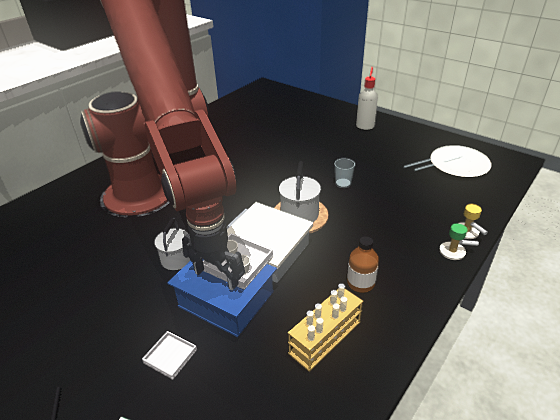

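The picture shows the tray squared against the fingers at (240,262), with both crucibles standing. The push force is about 3 N, so I continue.

Call:
{"fn": "jog_arm", "kwargs": {"targets": [[[0.17,0,0],[0,0,0],100],[[0.34,0,0],[0,0,0],100],[[0.51,0,0],[0,0,0],100],[[0.68,0,0],[0,0,0],100],[[0.85,0,0],[0,0,0],100],[[1.02,0,0],[0,0,0],100],[[1.19,0,0],[0,0,0],100],[[1.36,0,0],[0,0,0],100]]}}

```text
time: 13.38
tool_pos: [0.5168, -0.1352, 0.0774]
tool_rot: [0.0, 0.661, 0.75, -0.0]
contact_force: [-0.8, -1.9, 1.3]
gripper_width: 1.002
grasp_force: 1.3
```

Call:
{"fn": "jog_arm", "kwargs": {"targets": [[[0.17,0,0],[0,0,0],100],[[0.34,0,0],[0,0,0],100],[[0.51,0,0],[0,0,0],100],[[0.68,0,0],[0,0,0],100],[[0.85,0,0],[0,0,0],100],[[1.02,0,0],[0,0,0],100],[[1.19,0,0],[0,0,0],100],[[1.36,0,0],[0,0,0],100]]}}

```text
time: 14.38
tool_pos: [0.5126, -0.1014, 0.0774]
tool_rot: [0.0, 0.661, 0.75, 0.0]
contact_force: [0.2, -3.5, 2.8]
gripper_width: 0.999
grasp_force: 2.0
```

```bash
python3 m2.py b -.063
```

```text
local 0.0024 -0.1356 0.0774
shift [ 2.27  0.01 -0.02] turn [ 0.   -0.    0.01] yang 7.2 t 14.38 pos [ 0.5126 -0.1014  0.0774] F [ 0.2 -3.5  2.8]
top rim [  8.3 -64.4] [120.2 121. ] 0.1 0.1035
105
cru [[0.03500000014901161, -0.0820000022649765], [-0.01899999938905239, -0.05400000140070915]]
scene rim [ 12.5 -64.5] [121.3 120. ] 89.6 0.1009
55
cru [[0.04600000008940697, -0.07400000095367432], [-0.008999999612569809, -0.04699999839067459]]
```

Call:
{"fn": "jog_arm", "kwargs": {"targets": [[[0.15,0,0],[0,0,0],100],[[0.3,0,0],[0,0,0],100],[[0.45,0,0],[0,0,0],100],[[0.6,0,0],[0,0,0],100],[[0.75,0,0],[0,0,0],100],[[0.9,0,0],[0,0,0],100],[[1.05,0,0],[0,0,0],100],[[1.2,0,0],[0,0,0],100]]}}

```text
time: 15.48
tool_pos: [0.5086, -0.0716, 0.0773]
tool_rot: [-0.0, 0.661, 0.75, -0.0]
contact_force: [0.8, -2.0, -0.4]
gripper_width: 1.0
grasp_force: 0.7
```

Call:
{"fn": "jog_arm", "kwargs": {"targets": [[[0.15,0,0],[0,0,0],100],[[0.3,0,0],[0,0,0],100],[[0.45,0,0],[0,0,0],100],[[0.6,0,0],[0,0,0],100],[[0.75,0,0],[0,0,0],100],[[0.9,0,0],[0,0,0],100],[[1.05,0,0],[0,0,0],100],[[1.2,0,0],[0,0,0],100]]}}

```text
time: 16.48
tool_pos: [0.5048, -0.0419, 0.0773]
tool_rot: [-0.0, 0.661, 0.75, -0.0]
contact_force: [0.1, -1.6, -1.5]
gripper_width: 1.004
grasp_force: 0.7
```

Call:
{"fn": "jog_arm", "kwargs": {"targets": [[[0,0,0],[0,0,0],100],[[-0.2,0,0],[0,0,0],100],[[-0.6,0,0],[0,0,0],100],[[-0.8,0,-1],[0,0,0],100],[[-1,0,-3],[0,0,0],100],[[-2,0,-5],[0,0,0],100],[[-4,0,-6.5],[0,0,0],100],[[-4,0,-6.5],[0,0,0],100]]}}

```text
time: 17.48
tool_pos: [0.5196, -0.1452, 0.2446]
tool_rot: [0.004, 0.663, 0.749, 0.001]
contact_force: [0.1, 0.6, 0.4]
gripper_width: 1.001
grasp_force: 0.0
```

```bash
python3 m2.py c -.005; python3 - <<'E'
from h import *
Q=np.load('pics/scene_c.npz')['P'].reshape(-1,3)
b=Q[(Q[:,2]>.03)&(Q[:,2]<.085)&(abs(Q[:,0]-.47)<.08)&(abs(Q[:,1]-.21)<.08)]
A=np.c_[2*b[:,:2],np.ones(len(b))];s=np.linalg.lstsq(A,(b[:,:2]**2).sum(1),rcond=None)[0];print(s[:2])
E
```

```text
local 0.0039 -0.18 0.2446
shift [ 4.07 -0.11  6.64] turn [ 0.05  0.03 -0.02] yang 7.0 t 17.48 pos [ 0.5196 -0.1452  0.2446] F [0.1 0.6 0.4]
top rim [ 8.1 -4. ] [120.4 120. ] 90.0 0.1018
98
cru [[-0.017000000923871994, 0.004000000189989805], [0.032999999821186066, -0.02199999988079071]]
scene rim [10.8 -6.6] [120.9 122.6] 89.5 0.1002
97
cru [[-0.017000000923871994, 0.0020000000949949026], [0.03799999877810478, -0.023000000044703484]]
[0.47312908 0.20731611]
```

View pics/scene_c.png

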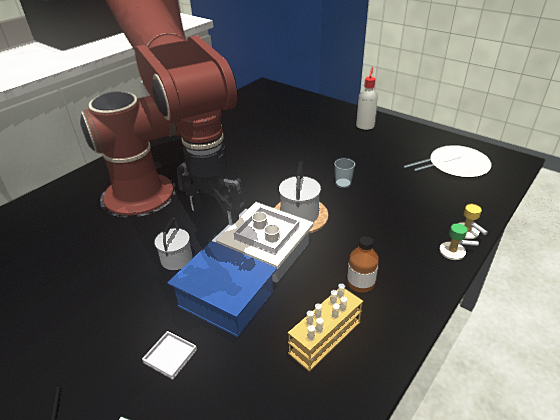

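The picture shows the tray flat on the plate at (267,232) with both crucibles standing, at least 10 mm inside every edge. The pot is upright on the mat at (298,200) and the arm is clear.

```bash
python3 -c "
from plant import *
print(job_done())"
```

```text
the job is handed in; nothing more can be done
None
```

The job is handed in: my last camera check showed the pot upright about 4 mm from the mat's centre and the tray flat and wholly on the hotplate with both crucibles standing; I saw no sign that the bottle, rack or beaker had moved, and the hand-in returned no verdict.

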